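# Open the deep-lidded slide box in its hold-down dock

## Task

Slide the blue-lidded slide box along the bench into the open end of the hold-down dock, fully home against its end stop, so that the foot of the box sits under the two black lips. Then draw the tight blue lid straight up off the base while the dock holds the base down, and set the lid down flat, mouth down, in the clear shallow tray without dropping it. Keep the base upright, leave it in the dock, and leave the other things on the bench where they are.

Things in the scene. Friction and masses are not known exactly. Their poses are not given: they have to be found in the camera images.
- box_base: Loose base of the slide box, 160 g: white body 51 x 37 mm (x, y), 78 mm high, glass slides in it up to 82 mm, on a grey foot flange 66 x 70 mm, 6 mm thick (12 mm past the lid on the y sides). Origin: centre of underside, z up; same after a half turn. Starts closed, lid on. Spring pips grip the lid: pulling it takes about 6 to 13 N, so the base comes up too unless held down.
- box_lid: Deep blue lid, small white label on its y sides, loose, 60 g, rigid: outside 60 (x) x 46 (y) x 82 mm high, walls 3 mm, open below, 1.5 mm play round the base. Origin: centre of its rim plane (bottom), z towards its closed top. Closed, the rim rests on the flange 6 mm above the base's origin, axes in line with it (lid top 88 mm above the bench). Clear of the slides once raised 76 mm.
- dock: Hold-down dock, fixed to the bench, no floor: two green metal rails along its x, 74 mm apart inside, each with a black lip overhanging inwards (lips 54 mm apart, underside 11, top 19 mm high), and an end stop 22 mm high. Origin: at bench level, where the base's origin lies when fully home (flange against the stop face, x = +33 mm). The box enters along +x, long side along x, either end first.
- dock_mouth (a point): Middle of the dock's open end, at bench level, 68 mm before the dock's origin (its x = -68 mm), axes as the dock's. The rails are flared here, about 90 mm wide, narrowing to 74 mm at x = -45 mm; the lips begin at x = -31 mm. The dock is 105 mm wide over all and ends at x = +45 mm. Its x axis (the way in) points away from the robot, turned up to 0.3 rad either way.
- lid_tray: Clear shallow rectangular tray, fixed, 88 (x) x 130 (y) mm outside, 84 x 126 mm inside, rim 12 mm high, floor 2 mm thick. Origin: centre of its underside.
- black_box: Bystander: black plastic box with rounded corners, 66 x 66 x 93 mm, loose; origin centre of its underside. Not part of the job.
- wash_bottle: Bystander: white bottle with a narrow nozzle and a red-banded label, 43 mm across, 128 mm high, loose; origin centre of its underside.
- orange_tip_box: Bystander: orange box full of pipette tips, 84 x 124 x 50 mm, loose; origin centre of its underside.

How it is judged:
By the outcome, as a careful person would: the job done as asked, in the order asked, and still so for the second after the job is handed in, with the robot touching nothing.
It also fails if it takes over 64 s, if anything falls off the work surface, if the arm or the gripper's body presses on something with over 40 N, if the wrist force passes 120 N, or if a joint passes its speed limit or range.

## Robot

A 7-joint arm with a two-finger parallel gripper is mounted at the origin on a cart in front of the work surface, level with it; the furniture and walls round the work are solid. World frame = base frame: x ahead of the robot, y to its left, z up, the work surface at z = 0. Lengths are in m, angles in degrees, forces in N, time in s.
With the tool pointing down it reaches from about 0.425 to 0.825 m from the base axis. Payload 3.6 kg.
Tool frame: the origin (TCP) lies midway between the tips of the shut fingers; the grasp point (between the pads) lies robot.tcp_to_grasp behind it (robot.tcp_to_grasp is the distance from the TCP to the grasp point, in m); z points along the fingers, y is the line along which they close (so a half turn about z gives the same grasp; the last joint's range is limited). The gripper opens to 85 mm and grips with 20 to 120 N. Pads are 22 mm wide; open, the fingers measure 114 mm over their backs; the gripper's body (76 mm by 85 mm) begins 54 mm behind the grasp point. The pads swing forward as they close: fully open they stand 13 mm farther back than shut.
Start: joints at [69.758, 35.231, -0.722, 81.555, 0.464, 63.22, -2.315], TCP at [0.209, -0.616, 0.231] pointing down, gripper open.
Joint ranges: [-178.69, 178.69], [-17.37, 117.87], [-77.05, 75.6], [15.02, 138.74], [-78.02, 258.01], [0.78, 113.62], [-162.83, 162.83]. Speed limits (degrees/s): [159.86, 159.86, 180, 180, 180, 180, 180].

## Interface

Orientations are given as [roll, pitch, yaw] about the fixed x, y, z axes, in that order (R = Rz(yaw) Ry(pitch) Rx(roll)).
In Python, from station import robot, inverse_kinematics, read_state, vision gives the robot as it stands. Calls block until the motion is done:
- robot.movep(position, orientation): joint-space move of the TCP to a pose.
- robot.line_to(position, frame=None, rate=0.15, contact_N=None): straight line of the TCP; frame=None keeps the orientation; rate is the mean speed in m/s. With contact_N (N) it stops when the force on the tool has changed by that much, and returns True; else False.
- robot.set_joints(angles): joint-space move.
- robot.ungrasp() and robot.close_gripper(): open the fingers fully, or close them until they stop; the grip force is fixed at half the most.
- robot.hold(seconds).
- inverse_kinematics(position, orientation): joint angles nearest the present ones, or None.
- read_state(): the state.
- vision.snapshot(name): name is "side" or "top" or "wrist"; returns (picture, depth): 480x640x3 uint8, blue, green, red; 480x640 float32, m along the optical axis (not along the pixel's ray), 0 where there is no reading.
- vision.camera_info(name): a dict with "fx", "fy", "cx", "cy" (pixels), "R" (3x3) and "t" (3): a world point X has camera coordinates R X + t. Camera axes: x right, y down, z forward; pixel columns grow to the right and rows downward; lengths in m; the calibration is good to about 2 mm. A picture is of the moment at which its call begins: read the wrist's pose just before it. camera_info takes no time and is no camera call; for the wrist camera it gives the pose at the moment of the call.
A pose or a line that the arm cannot do raises robot.IKError and nothing moves.
- robot.hand_in(): hands the job in; it is judged then, once.
The state is a dict: "clock": time; "q": joint angles; "joint_vel": joint speeds; "joint_torque": joint torques, N m; "tool_pos": TCP position; "ee_rot": TCP orientation; "ft_force": force on the tool from outside, world axes, zero at the start; "ft_torque": the same for the moment, N m; "opening": finger opening in m; "grip_force": force on a finger pad.
Only numpy, scipy, OpenCV 4.12 (cv2) and the standard library are available. Lean on these libraries where they do the work, as an engineer would, in place of code of your own. Each camera call takes 0.05 s, during which the arm holds its last target. There are 200 camera calls.

## Working session

There is one attempt and no reset: what is moved stays moved. The work goes in short steps, each a Python script; the robot and the scene stay as the last script left them, time stands still between calls to the robot, and variables do not carry over. Pictures are saved under pics/ and viewed, at most 11 in all, crops included, and the job is handed in when it is done.

```bash
ls; mkdir -p pics; python3 - <<'E'
from station import robot, read_state, vision
import cv2, numpy as np
s=read_state();print(s['clock'],s['tool_pos'],s['ee_rot'],s['opening'],robot.tcp_to_grasp)
for n in ['top','side']:
    p,d=vision.snapshot(n);cv2.imwrite(f'pics/{n}0.png',p);np.save(f'pics/{n}0.npy',d)
    c=vision.camera_info(n);print(n,c, 'campos',-c['R'].T@c['t'], (d>0).mean())
E
```

```text
pics
0.0 [ 0.20843981 -0.61485748  0.23014349] [-1.79852894e+02  1.69767882e-03  1.87279589e+01] 0.08529609580818523 0.0187
top {'fx': 528.1670321483892, 'fy': 528.1670321483892, 'cx': 317.73978439833184, 'cy': 242.21424954316151, 'R': array([[-0.01264695, -0.99971122, -0.02043376],
       [-0.98832306,  0.01560097, -0.15157221],
       [ 0.15184723,  0.01827823, -0.98823495]]), 't': array([-0.06357608,  0.61501032,  1.0911573 ])} campos [ 0.44133563 -0.0930969   1.17023916] 0.9961002604166667
side {'fx': 542.1750242446195, 'fy': 542.1750242446195, 'cx': 322.3254483650993, 'cy': 242.82991769460247, 'R': array([[-0.96823756, -0.25002712, -0.0015691 ],
       [-0.11213995,  0.43985725, -0.89103885],
       [ 0.22347405, -0.86256132, -0.45392434]]), 't': array([0.56135775, 0.16296166, 0.935244  ])} campos [0.3527994  0.8753801  0.57061601] 0.9959895833333333
```

View pics/top0.png

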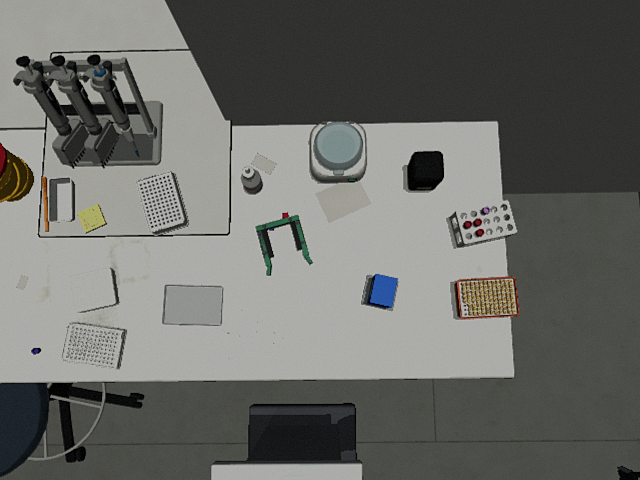

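View pics/side0.png

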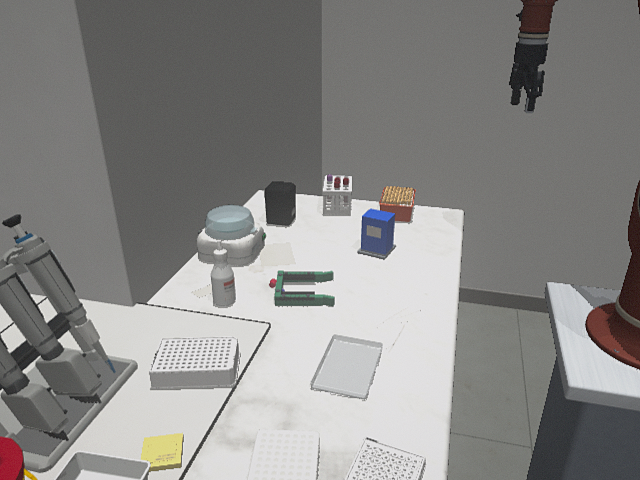

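Top view: the blue lid is at (382,291), the dock at (285,242) with its mouth towards the robot, and the clear tray at (193,305). The bottle is at (252,180), the black box at (425,170) and the tip box at (487,298). The side view agrees with this.

```bash
cat > h.py <<'E'
import cv2, numpy as np
from station import robot, inverse_kinematics, read_state, vision
def ray(c,uv,z):
    uv=np.atleast_2d(uv).astype(float)
    d=np.c_[(uv[:,0]-c['cx'])/c['fx'],(uv[:,1]-c['cy'])/c['fy'],np.ones(len(uv))]@c['R']
    o=-c['R'].T@c['t']; return o+d*((z-o[2])/d[:,2])[:,None]
def cloud(c,d):
    v,u=np.mgrid[:480,:640]
    P=np.stack([(u-c['cx'])/c['fx']*d,(v-c['cy'])/c['fy']*d,d],-1)
    return (P-c['t'])@c['R']
def rect(P):
    (c,s,a)=cv2.minAreaRect((P[:,:2]*1000).astype(np.float32)); return np.round(c,1),np.round(s,1),round(a,1)
def proj(c,X):
    p=np.atleast_2d(X)@c['R'].T+c['t'];return np.c_[p[:,0]/p[:,2]*c['fx']+c['cx'],p[:,1]/p[:,2]*c['fy']+c['cy']]
def big(m):
    n,l,s,_=cv2.connectedComponentsWithStats(m.astype(np.uint8));return l==1+s[1:,4].argmax()
E
python3 - <<'E'
from h import *
p=cv2.imread('pics/top0.png');d=np.load('pics/top0.npy');c=vision.camera_info('top')
h=cv2.cvtColor(p,cv2.COLOR_BGR2HSV);W=cloud(c,d)
blue=big((h[...,0]>105)&(h[...,0]<130)&(h[...,1]>150))
z=W[...,2]
print('blue z pct',np.percentile(z[blue],[5,25,50,75,95]))
for zz in (.08,): 
    m=blue&(z>zz); v,u=np.nonzero(m); print('lid top',rect(ray(c,np.c_[u,v],.088)),m.sum(), rect(W[m]))
# bright top face
V=h[...,2]; print('V',np.percentile(V[blue],[5,25,50,75,95]))
m=blue&(V>np.percentile(V[blue],50)*.85); v,u=np.nonzero(m);print('bright',rect(ray(c,np.c_[u,v],.088)),m.sum())
g=(h[...,0]>60)&(h[...,0]<95)&(h[...,1]>90)&(V>40);g[:200]=0;g[290:]=0;g[:,:245]=0;g[:,330:]=0
g=big(cv2.morphologyEx(g.astype(np.uint8),cv2.MORPH_CLOSE,np.ones((3,3))))
v,u=np.nonzero(g);print('green',g.sum(),rect(ray(c,np.c_[u,v],.019)),np.percentile(z[g],[5,50,95]))
t=p[280:330,158:230].astype(int).mean(2);print('tray vals',t[25,::6],t[::4,30])
m=np.zeros(z.shape,bool);a=p.astype(int).mean(2);m[278:332,155:232]=a[278:332,155:232]<185
m=big(m);v,u=np.nonzero(m);print('tray',m.sum(),rect(ray(c,np.c_[u,v],.012)),rect(ray(c,np.c_[u,v],0)))
for n,(u0,v0,w,hh) in {'dock':(235,195,100,90),'box':(345,260,70,60),'tray':(150,275,90,60)}.items(): pass
im=np.hstack([cv2.resize(p[u[1]:u[1]+80,u[0]:u[0]+80],(400,400),interpolation=cv2.INTER_NEAREST) for u in ((245,205),(345,255))])
cv2.imwrite('pics/crop.png',im)
for n,X in {'bottle':(252,165,.128),'black':(427,155,.093),'tip':(488,293,.05)}.items(): print(n,ray(c,X[:2],X[2]))
E
```

```text
blue z pct [0.07879977 0.08662068 0.08811792 0.08954102 0.09157844]
lid top (array([ 506.2, -204.8]), array([46. , 60.8]), 76.8) 672 (array([ 475.1, -173.8]), array([ 66.4, 161.9]), 45.0)
V [ 33.35 163.   164.   166.   171.  ]
bright (array([ 507. , -205.3]), array([44.6, 59. ]), 76.8) 640
green 382 (array([615.5,   4.1]), array([112.3,  95. ]), 16.1) [0.01649928 0.02085928 0.02514926]
tray vals [170.66666667  68.         146.         145.33333333 142.33333333
 143.         144.66666667 143.66666667 143.         145.33333333
 145.33333333 171.66666667] [170.33333333 169.         144.         143.         143.33333333
 145.33333333 144.33333333 142.66666667 146.33333333 146.33333333
 147.33333333  91.66666667 172.        ]
tray 4158 (array([486.2, 204.1]), array([171.4, 115.5]), 89.3) (array([486.6, 207.1]), array([173.2, 116.7]), 89.3)
bottle [[0.76357736 0.05880342 0.128     ]]
black [[ 0.78922606 -0.30589265  0.093     ]]
tip [[ 0.49986531 -0.42880264  0.05      ]]
```

View pics/crop.png

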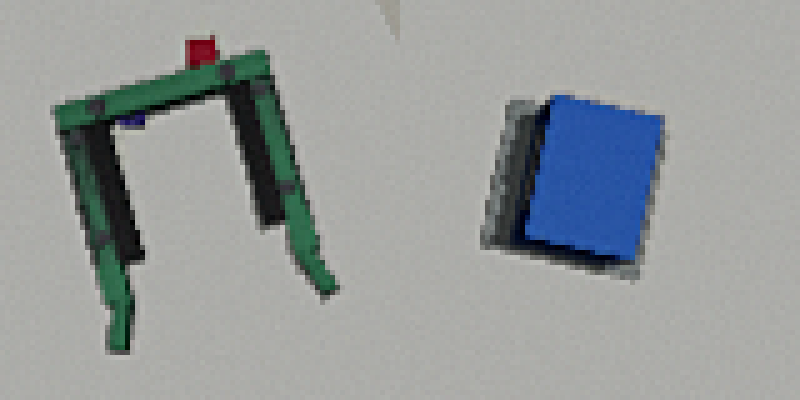

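The crop shows the dock stop bar at the top, with the rails running down to the mouth and the yaw about +16°. The box's long side is at about -13°. Next I'll move over the dock with the wrist camera, then over the box.

```bash
python3 - <<'E'
from h import *
from scipy.spatial.transform import Rotation as Ro
p=cv2.imread('pics/top0.png');c=vision.camera_info('top')
a=p.astype(int).mean(2);m=np.zeros(a.shape,bool);m[278:332,155:232]=a[278:332,155:232]<158
m=big(m);v,u=np.nonzero(m);print('tray',m.sum(),rect(ray(c,np.c_[u,v],.012)),rect(ray(c,np.c_[u,v],.002)))
s=read_state();w=vision.camera_info('wrist');T=Ro.from_euler('xyz',s['ee_rot'],degrees=True).as_matrix()
o=T.T@(-w['R'].T@w['t']-s['tool_pos']);print('cam in tool',o,'axis',T.T@w['R'][2],w['fx'])
def look(xy,yaw,z,name):
    T=Ro.from_euler('xyz',[180,0,yaw],degrees=True).as_matrix()
    # optical axis hit at bench below
    ax=T@(Ro.from_euler('xyz',s['ee_rot'],degrees=True).as_matrix().T@w['R'][2]); off=T@o
    h=z+off[2]; pos=np.array([*xy,0])-off-ax*(h/ax[2])*-1*-1
    pos=np.array([xy[0],xy[1],0])-(off+ax*(-h/ax[2])); pos[2]=z
    print(name,'pose',pos)
    robot.movep(list(pos),[180,0,yaw]); robot.hold(.2)
    ci=vision.camera_info('wrist');P,d=vision.snapshot('wrist')
    cv2.imwrite(f'pics/{name}.png',P);np.savez(f'pics/{name}.npz',d=d,**{k:ci[k] for k in ci})
look((.60,0),16,.27,'wd')
look((.50,-.20),-13,.27,'wb')
print(read_state()['clock'])
im=np.vstack([cv2.resize(cv2.imread(f'pics/{n}.png'),(400,300)) for n in('wd','wb')]);cv2.imwrite('pics/w2.png',im)
E
```

```text
tray 2415 (array([485.3, 204.7]), array([131.4,  89.3]), 88.0) (array([485.7, 207.2]), array([132.5,  90. ]), 88.0)
cam in tool [ 0.08047994  0.00114451 -0.1431995 ] axis [-3.14317266e-01 -4.78810635e-05  9.49317994e-01] 349.7048059167578
wd pose [0.65383774 0.01660668 0.27      ]
wb pose [ 0.55513863 -0.21157653  0.27      ]
4.3083
```

View pics/w2.png

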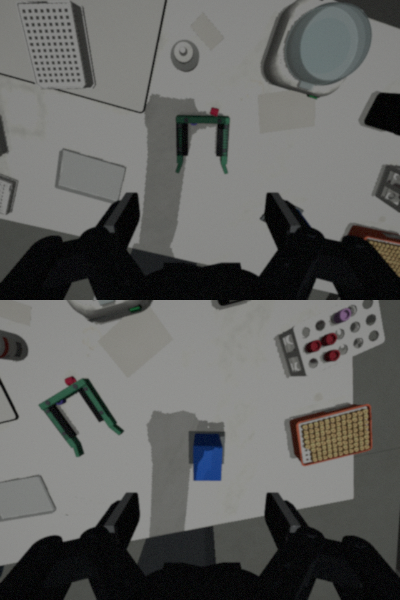

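The wrist view over the dock (full-size pixels about 285–368 by 183–278) shows the dock square to the tool at yaw 16°. The view over the box shows the lid square to the tool at yaw -13°, in line with the top view. I'll fit both now.

```bash
python3 - <<'E'
from h import *
for n in('wd','wb'):
    c=dict(np.load(f'pics/{n}.npz'));p=cv2.imread(f'pics/{n}.png');h=cv2.cvtColor(p,cv2.COLOR_BGR2HSV);W=cloud(c,c['d']);z=W[...,2]
    g=(h[...,0]>65)&(h[...,0]<95)&(h[...,1]>90);near=np.hypot(W[...,0]-.615,W[...,1])<.09
    g&=near&(z>.005); v,u=np.nonzero(g)
    print(n,'green z',np.percentile(z[g],[5,50,95]),g.sum())
    P=ray(c,np.c_[u,v],.02)[:,:2]*1000
    for yaw in (14,15,16,17,18):
        a=np.radians(yaw);Q=(P-[615,4])@np.array([[np.cos(a),-np.sin(a)],[np.sin(a),np.cos(a)]])
        out=[]
        for lo,hi in((-25,-10),(-10,5),(5,20),(20,35)):
            S=Q[(Q[:,0]>lo)&(Q[:,0]<hi)];L=S[S[:,1]>20,1];R=S[S[:,1]<-20,1]
            out.append([np.percentile(x,q) for x,q in((L,98),(L,4),(R,96),(R,2)) if len(x)])
        xs=[np.percentile(Q[(abs(Q[:,1]-k)<9),0],[3,97]) for k in(-25,0,25)]
        print(yaw,np.round(out,1).tolist(),'stop',np.round(xs,1).tolist(),'xmin',np.round(np.percentile(Q[:,0],[1,99]),1))
    b=(h[...,0]>105)&(h[...,0]<130)&(h[...,1]>150)&(z>.083)&(z<.1)
    if b.sum()>200:
        b=big(b);v,u=np.nonzero(b);print('lid',rect(ray(c,np.c_[u,v],.088)),b.sum(),np.percentile(z[b],[5,50,95]))
E
```

```text
wd green z [0.01947903 0.34130115 0.36060598] 6947
14 [[45.5, 35.9, -38.3, -46.8], [43.1, 31.7, -37.0, -46.3], [45.4, 31.4, -39.7, -45.5], [45.4, 33.8, -38.8, -45.1]] stop [[-377.0, 56.1], [-384.6, 56.1], [-384.9, 55.7]] xmin [-395.1   55.4]
15 [[45.9, 36.2, -37.9, -46.3], [43.1, 31.5, -36.9, -46.3], [45.1, 31.2, -39.9, -45.7], [45.0, 33.4, -39.3, -45.5]] stop [[-377.4, 55.6], [-384.0, 56.2], [-384.2, 56.0]] xmin [-391.4   55.5]
16 [[46.3, 36.5, -37.7, -45.9], [43.1, 31.4, -37.5, -46.3], [44.8, 31.1, -40.1, -45.9], [44.6, 31.9, -39.0, -45.8]] stop [[-380.1, 55.1], [-381.8, 56.3], [-372.9, 56.4]] xmin [-390.    55.2]
17 [[46.7, 36.8, -37.2, -45.4], [43.1, 32.3, -37.4, -46.3], [44.5, 30.9, -40.2, -46.1], [44.2, 31.4, -38.3, -46.2]] stop [[-383.9, 54.8], [-376.1, 56.3], [-383.5, 56.9]] xmin [-392.3   55.7]
18 [[47.2, 37.1, -36.7, -45.1], [45.0, 32.6, -39.2, -46.3], [44.2, 30.7, -40.4, -46.3], [43.3, 31.0, -38.8, -46.7]] stop [[-382.7, 54.5], [-378.3, 56.4], [-383.8, 57.5]] xmin [-396.7   55.9]
wb green z [0.01128617 0.01991007 0.02342929] 2635
14 [[44.5, 27.9, -39.6, -55.0], [44.9, 27.7
[... 273 characters left out ...]
2], [43.3, 54.3], [-42.7, 53.9]] xmin [-52.6  54.2]
16 [[45.1, 28.7, -38.8, -54.4], [44.7, 27.6, -38.5, -54.6], [44.6, 33.2, -38.7, -55.0], [44.3, 26.3, -38.8, -55.5]] stop [[42.1, 53.9], [43.3, 54.3], [-41.1, 54.2]] xmin [-52.6  54.4]
17 [[45.4, 29.1, -38.5, -54.1], [44.9, 27.6, -38.6, -54.6], [44.5, 33.0, -38.9, -55.1], [43.8, 25.8, -39.2, -56.1]] stop [[41.8, 53.5], [43.3, 54.4], [-39.2, 54.8]] xmin [-52.9  54.7]
18 [[45.7, 29.5, -38.2, -53.8], [44.8, 27.8, -38.4, -54.7], [44.3, 32.8, -39.1, -55.4], [43.4, 25.4, -39.8, -56.5]] stop [[41.6, 53.2], [43.3, 54.4], [-37.3, 55.3]] xmin [-53.7  55.1]
lid (array([ 508.7, -208.7]), array([44.3, 58.8]), 77.2) 2413 [0.08735274 0.08865671 0.08976447]
```

Dock origin is about (0.6257, 0.0067) with yaw 15.4°. The box is at (0.508, -0.2075) with yaw -13°, and the tray is at (0.4855, 0.2055). The measured sizes match the given ones, so I'll grasp.

```bash
cat >> h.py <<'E'
DO=np.array([.6257,.0067]);DY=15.4
def dk(x,y=0):
    a=np.radians(DY);return DO+[x*np.cos(a)-y*np.sin(a),x*np.sin(a)+y*np.cos(a)]
def st(t=''):
    s=read_state();f=s['ft_force'];print(t,round(s['clock'],2),'pos',np.round(np.array(s['tool_pos'])*1000,1),'rot',np.round(s['ee_rot'],1),'f',np.round(f,1),'op',round(s['opening']*1000,1),'g',round(s['grip_force'],1))
E
python3 - <<'E'
from h import *
B=(.508,-.2075)
robot.movep([*B,.15],[180,0,-13]);st('above')
print(robot.line_to([*B,.040],rate=.1,contact_N=8));st('down')
robot.close_gripper();robot.hold(.2);st('grip')
s=read_state()['tool_pos']
p=dk(-.12);print(p,robot.line_to([*p,s[2]+.0005],frame=[180,0,DY],rate=.1,contact_N=15));robot.hold(.2);st('pre')
for n in('side','wrist'):
    P,d=vision.snapshot(n);cv2.imwrite(f'pics/{n}1.png',P)
a=cv2.imread('pics/side1.png')[150:390,160:480];b=cv2.imread('pics/wrist1.png')
cv2.imwrite('pics/v1.png',np.hstack([cv2.resize(a,(400,300)),cv2.resize(b,(400,300))]))
E
```

```text
above 4.89 pos [ 509.7 -207.6  150.9] rot [180.   -0.2 -13. ] f [-0.3  0.8 -0.2] op 85.3 g 0.0
False
down 6.14 pos [ 508.5 -207.7   40.6] rot [ 1.8e+02 -1.0e-01 -1.3e+01] f [-0.4 -0.4 -0. ] op 85.5 g 0.0
grip 6.79 pos [ 508.3 -207.4   40.5] rot [-180.   -0.  -13.] f [-1.5  0.9  6. ] op 45.4 g 62.1
[ 0.51000855 -0.02516673] False
pre 8.97 pos [509.9 -25.4  40.9] rot [-180.     0.    15.4] f [-0.8  1.  -3.1] op 45.6 g 61.5
```

View pics/v1.png

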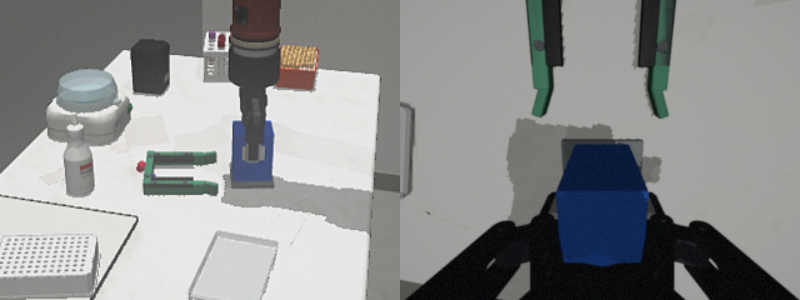

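The box is closed and upright in the grip. In the wrist half, the flange's front edge (columns 562–641) is centred between the flare tips (540 and 662), and everything is parallel. I'll slide it in.

```bash
python3 - <<'E'
from h import *
z=.0404
robot.line_to([*dk(-.119),z],rate=.02);st('lower')
print(robot.line_to([*dk(-.03),z],rate=.05,contact_N=10));st('in -30')
print(robot.line_to([*dk(.008),z],rate=.025,contact_N=10));robot.hold(.2);st('home?')
s=read_state();a=np.radians(DY);e=np.array(s['tool_pos'][:2])-DO
print('dock xy mm',1000*np.array([e@[np.cos(a),np.sin(a)],e@[-np.sin(a),np.cos(a)]]))
for n in('side','wrist','top'):
    P,d=vision.snapshot(n);cv2.imwrite(f'pics/{n}2.png',P)
a=cv2.imread('pics/side2.png')[180:330,200:400];b=cv2.imread('pics/wrist2.png')
cv2.imwrite('pics/v2.png',np.hstack([cv2.resize(a,(400,300)),cv2.resize(b,(400,300))]))
E
```

```text
lower 9.32 pos [510.6 -25.1  40.5] rot [1.80e+02 1.00e-01 1.54e+01] f [-1.1 -1.1  1.9] op 44.9 g 61.9
True
in -30 9.69 pos [510.7 -25.1  40.6] rot [180.    0.4  15.4] f [-0.8 -0.5  3.7] op 45.3 g 62.0
True
home? 10.77 pos [510.9 -25.1  40.8] rot [-180.     0.7   15.4] f [0.7 0.1 4.8] op 45.4 g 62.3
dock xy mm [-119.12004978   -0.13143051]
```

View pics/v2.png

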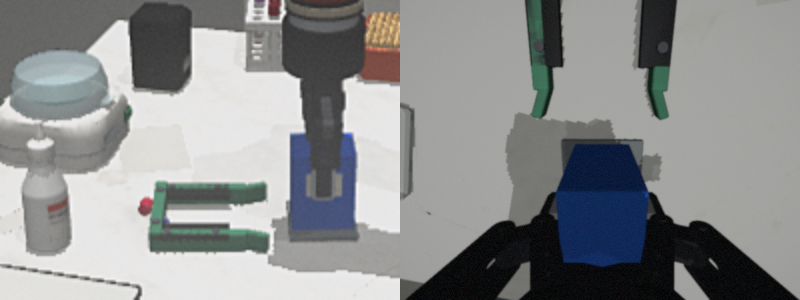

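It stuck straight away: pressing down slightly added friction, and the 10 N trip fired. I'll unload by half a millimetre and slide on with a higher threshold.

```bash
python3 - <<'E'
from h import *
z=.0412;F=[180,0,DY]
robot.line_to([*dk(-.119),z],frame=F,rate=.02);robot.hold(.2);st('up')
print(robot.line_to([*dk(-.05),z],frame=F,rate=.05,contact_N=20));st('in -50')
E
```

```text
up 11.37 pos [510.6 -24.9  40.7] rot [-1.80e+02  1.00e-01  1.54e+01] f [-0.1  0.5 -2.7] op 45.3 g 61.6
False
in -50 12.9 pos [577.1  -6.8  41.2] rot [180.    0.   15.4] f [ 0.5  0.3 -1.6] op 45.4 g 61.6
```

```bash
python3 - <<'E'
from h import *
z=.0412;F=[180,0,DY]
print(robot.line_to([*dk(.008),z],frame=F,rate=.03,contact_N=14));st('home?');robot.hold(.2);st('home?')
s=read_state();a=np.radians(DY);e=np.array(s['tool_pos'][:2])-DO
print('dock xy mm',1000*np.array([e@[np.cos(a),np.sin(a)],e@[-np.sin(a),np.cos(a)]]))
for n in('side','wrist','top'):
    P,d=vision.snapshot(n);cv2.imwrite(f'pics/{n}3.png',P)
a=cv2.imread('pics/side3.png')[200:320,220:380];b=cv2.imread('pics/wrist3.png')
cv2.imwrite('pics/v3.png',np.hstack([cv2.resize(a,(400,300)),cv2.resize(b,(400,300))]))
E
```

```text
False
home? 14.98 pos [628.2   7.5  41. ] rot [-180.     0.7   15.3] f [-8.6 -0.3  4.7] op 45.5 g 62.4
home? 15.18 pos [628.2   7.5  41. ] rot [-180.     0.7   15.3] f [-8.3 -1.2  6.9] op 45.5 g 62.4
dock xy mm [2.62392141 0.10663892]
```

View pics/v3.png

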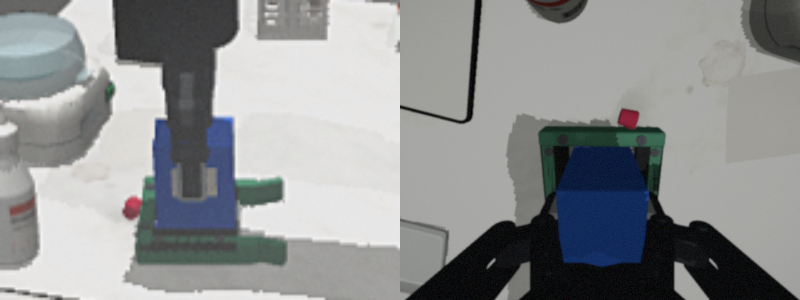

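The box stopped against the end stop: 8 mm was commanded, it reached 2.6 mm, and the force is about 8.5 N backwards. The picture shows it between the rails at the stop. I'll relax the push and draw the lid up.

```bash
python3 - <<'E'
from h import *
F=[180,0,DY];x=dk(.0035)
robot.line_to([*x,.0412],frame=F,rate=.02);robot.hold(.2);st('relaxed')
for z in(.046,.05,.06,.09,.125,.15):
    robot.line_to([*x,z],frame=F,rate=.04 if z>.05 else .02);st(f'z{z}')
robot.hold(.2)
for n in('side','wrist','top'):
    P,d=vision.snapshot(n);cv2.imwrite(f'pics/{n}4.png',P)
a=cv2.imread('pics/side4.png')[140:320,200:440];b=cv2.imread('pics/wrist4.png')
cv2.imwrite('pics/v4.png',np.hstack([cv2.resize(a,(400,300)),cv2.resize(b,(400,300))]))
E
```

```text
relaxed 15.91 pos [627.9   7.4  40.9] rot [-180.     0.2   15.4] f [-4.4 -0.4  0.2] op 45.5 g 61.8
z0.046 16.3 pos [628.6   7.7  45.5] rot [-1.80e+02  1.00e-01  1.54e+01] f [-4.  -0.4 -4.5] op 45.5 g 63.0
z0.05 16.65 pos [628.7   7.6  50.7] rot [-1.80e+02  1.00e-01  1.54e+01] f [-5.9 -0.8 -2.4] op 45.5 g 63.9
z0.06 17.05 pos [629.    7.5  61.7] rot [180.    0.   15.4] f [-4.9 -0.7 -0.8] op 45.5 g 64.5
z0.09 17.95 pos [630.3   7.7  91.8] rot [180.   -0.2  15.4] f [-4.7 -0.3  1.2] op 45.4 g 64.4
z0.125 18.98 pos [629.1   7.7 125. ] rot [180.   -0.   15.4] f [ 0.8 -0.3 -0.9] op 45.5 g 64.7
z0.15 19.75 pos [628.9   7.6 149.9] rot [-180.     0.    15.4] f [ 0.   0.7 -1.7] op 45.6 g 64.7
```

View pics/v4.png

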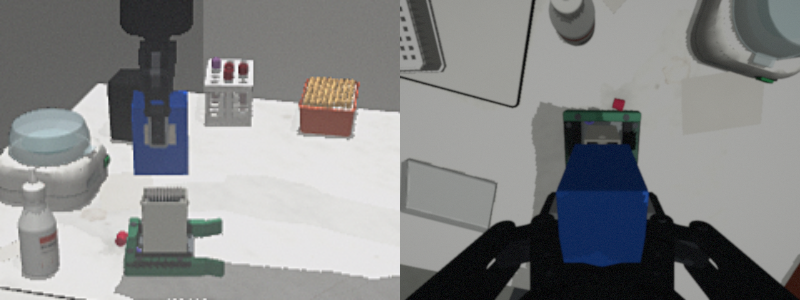

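The lid is off and in the grip at composite (160,130), and the base stands upright under the lips at (165,220). Now to the tray.

```bash
python3 - <<'E'
from h import *
T=(.4855,.2055);F=[180,0,-2]
robot.line_to([*dk(.0035),.165],rate=.08)
robot.line_to([*T,.15],frame=F,rate=.1);st('over')
robot.line_to([*T,.05],frame=F,rate=.07);robot.hold(.3);st('low')
print(robot.line_to([*T,.034],frame=F,rate=.01,contact_N=4));st('touch')
P,d=vision.snapshot('side');cv2.imwrite('pics/side5.png',P)
cv2.imwrite('pics/v5.png',cv2.resize(P[260:440,240:480],(640,480)))
E
```

```text
over 23.04 pos [485.8 205.1 150. ] rot [180.  -0.  -2.] f [-0.4 -0.2 -1.5] op 45.5 g 64.6
low 24.92 pos [485.6 205.5  50.2] rot [-180.   -0.   -2.] f [-1.1  0.1 -0.7] op 45.5 g 64.6
True
touch 26.16 pos [485.4 205.5  36.3] rot [180.   0.  -2.] f [-0.2  0.2  4.7] op 45.3 g 65.1
```

View pics/v5.png

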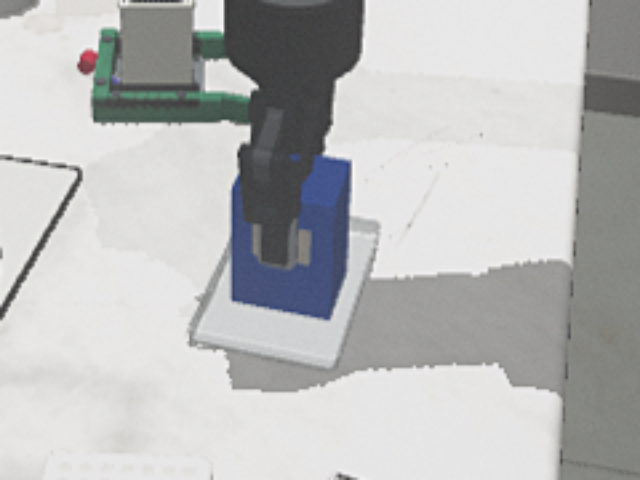

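The lid is in the tray, and contact came at TCP 36.3 mm against 36.5 mm predicted. I'll release, back off and check everything.

```bash
python3 - <<'E'
from h import *
T=(.4855,.2055)
robot.ungrasp();robot.hold(.2);st('open')
robot.line_to([*T,.2],rate=.1);robot.movep([.40,-.2,.35],[180,0,0]);robot.hold(.2);st('away')
c=vision.camera_info('top');p,d=vision.snapshot('top');cv2.imwrite('pics/top6.png',p);W=cloud(c,d);z=W[...,2]
s,_=vision.snapshot('side')
h=cv2.cvtColor(p,cv2.COLOR_BGR2HSV)
b=big((h[...,0]>105)&(h[...,0]<130)&(h[...,1]>150)&(z>.07)&(np.abs(W[...,1]-.2)<.1));v,u=np.nonzero(b)
print('lid',rect(ray(c,np.c_[u,v],.084)),np.percentile(z[b],[5,50,95]))
near=np.hypot(W[...,0]-DO[0],W[...,1]-DO[1])<.06
b=near&(z>.07);v,u=np.nonzero(b);P=ray(c,np.c_[u,v],.081);a=np.radians(DY)
Q=(P[:,:2]-DO)@np.array([[np.cos(a),-np.sin(a)],[np.sin(a),np.cos(a)]])*1000
print('base top',b.sum(),np.percentile(z[b],[5,50,95]),'dock x',np.percentile(Q[:,0],[2,98]),'y',np.percentile(Q[:,1],[2,98]),rect(P))
cv2.imwrite('pics/v6.png',np.hstack([cv2.resize(p[190:290,230:330],(400,400),interpolation=cv2.INTER_CUBIC),cv2.resize(s[200:400,220:420],(400,400))]))
E
```

```text
open 26.89 pos [484.7 205.2  35.5] rot [ 1.799e+02  1.000e-01 -2.000e+00] f [0.1 0.4 0.3] op 85.4 g 0.0
away 30.5 pos [ 400.4 -199.2  349.6] rot [-1.8e+02  0.0e+00  1.0e-01] f [-0.1 -0.   1.2] op 85.2 g 0.0
lid (array([484.3, 204.8]), array([48.7, 57.2]), 89.2) [0.07982099 0.08428666 0.0875211 ]
base top 359 [0.07059462 0.07820313 0.08469069] dock x [-26.6095643   23.93979072] y [-16.96629739  18.91916861] (array([623.4,   7.1]), array([53.6, 37. ]), 14.6)
```

View pics/v6.png

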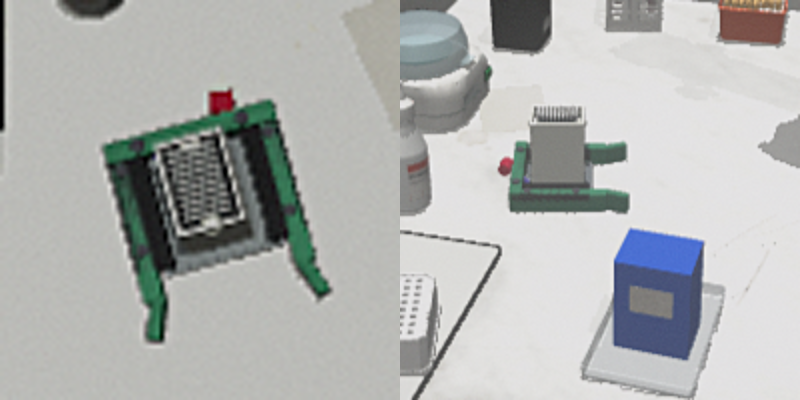

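Lid: flat in the tray at (484, 205), top at 84 mm as it should be. Base: upright under the lips, but its x reads about 1 mm short of home, which is within my measuring error. I'll give it a gentle low nudge with shut fingers to make sure it sits against the stop.

```bash
python3 - <<'E'
from h import *
F=[180,0,DY];a=np.radians(DY)
def dx():
    e=np.array(read_state()['tool_pos'][:2])-DO;return round(1000*e@[np.cos(a),np.sin(a)],2)
robot.close_gripper()
robot.movep([*dk(-.075),.16],F);robot.line_to([*dk(-.075),.03],frame=F,rate=.1);robot.hold(.3);st('down')
prev=None
print(robot.line_to([*dk(-.045),.03],frame=F,rate=.03,contact_N=5),dx());st()
for k in range(-43,-27,2):
    robot.line_to([*dk(k/1000),.03],frame=F,rate=.012)
    s=read_state();f=s['ft_force'][:2]@np.array([np.cos(a),np.sin(a)]);print(k,dx(),round(f,1))
    if f<-5:break
robot.hold(.2);st('pushed');print(dx())
robot.line_to([*dk(-.075),.03],frame=F,rate=.06)
robot.line_to([*dk(-.075),.15],frame=F,rate=.1);robot.movep([.40,-.2,.35],[180,0,0]);robot.hold(.2);st('away')
c=vision.camera_info('top');p,d=vision.snapshot('top');W=cloud(c,d);z=W[...,2]
b=(np.hypot(W[...,0]-DO[0],W[...,1]-DO[1])<.06)&(z>.07);v,u=np.nonzero(b);print('base',b.sum(),rect(ray(c,np.c_[u,v],.081)))
s,_=vision.snapshot('side')
cv2.imwrite('pics/v7.png',np.hstack([cv2.resize(p[190:290,230:330],(400,400),interpolation=cv2.INTER_CUBIC),cv2.resize(s[200:400,220:420],(400,400))]))
E
```

```text
down 34.29 pos [553.5 -13.2  30.3] rot [180.   -0.   15.4] f [0.  0.4 0.4] op -0.2 g 0.0
False -45.29
 35.44 pos [582.   -5.4  30. ] rot [-180.     0.    15.4] f [-0.5  0.   0.3] op 0.3 g 0.0
-43 -42.93 -0.0
-41 -40.88 0.5
-39 -39.31 -0.2
-37 -37.06 -0.5
-35 -34.94 -1.4
-33 -34.58 -4.9
-31 -34.43 -8.1
pushed 37.86 pos [592.5  -2.5  29.5] rot [-180.     0.4   15.4] f [-8.  -1.3  3.6] op 0.0 g 2.1
-34.42
away 41.48 pos [ 400.5 -199.1  349. ] rot [-1.799e+02  1.000e-01  1.000e-01] f [0.1 0.5 1.1] op 0.0 g 0.0
base 355 (array([623.3,   7. ]), array([53.4, 37. ]), 14.8)
```

View pics/v7.png

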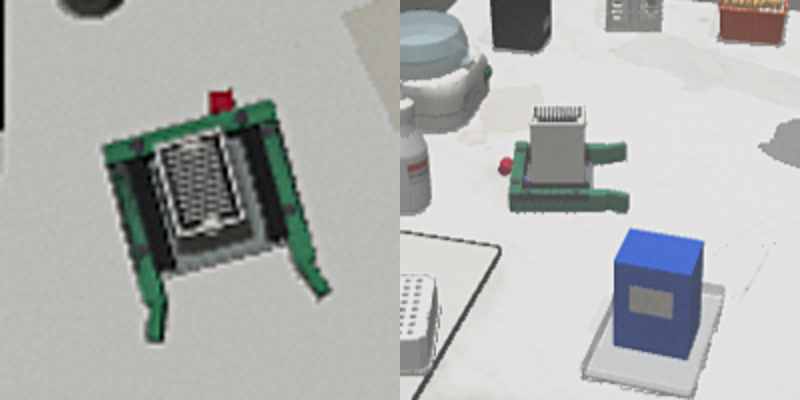

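The push met a hard stop at about 8 N and the base didn't move, so it is home. Base and lid look the same as before the push.

```bash
python3 -c "
from station import robot
print(robot.hand_in())"
```

```text
the job is handed in; nothing more can be done
None
```

I handed the job in at about 41.5 s of the 64 s allowed: the base is upright in the dock, home against the stop with its foot under the lips, and the lid stands flat, mouth down, in the tray; nothing else was touched.

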